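# Crank the engine-start key and let it spring back to run

### The job

Crank the starter from the bench: on the start switch box, turn the flat-headed ignition key clockwise from off, through run, as far as start, keep it there for about a second, then let go so that it springs back and stays at run. Leave the T-handle of the battery isolator next to it as it is.

Things in the scene. Friction and masses are not known exactly. Their poses are not given: they have to be found in the camera images.
- key_bow (a point): Centre of the ignition key's flat upright black head: 34 mm wide (x), 9 thick (y), from 16 mm below to 17 above this point; z up. It lies on the vertical turning axis, 97 mm above the bench, and turns with the key. The key stands in a round steel lock (39 mm across, top 67 mm above the bench) on a grey box (88x96 mm, top at 58 mm) fixed to the bench. Lid marks: 1 stroke off, 2 run, 3 start.
- switch_barrel (a joint): Turn of the lock barrel, which carries the key; rad, clockwise from above is positive: 0 off, 0.70 run (a stop). It moves first, with about 0.05 N m of friction, and stays where it is left. It starts at or near off.
- start_key (a joint): Further turn of the key beyond the barrel; rad, clockwise from above is positive: 0 at rest, 0.60 fully at start (a stop). It turns once the barrel is at run, against a spring (0.11 N m at first, 0.18 N m at start) that returns it to 0 when let go. Off to start is 1.30 rad altogether.
- isolator_handle (a joint): Turn of the battery isolator's black T-handle (bar 62 mm long, 14 thick, top 96 mm above the bench) on a second grey box like the first, left or right of it, at least 18 cm away; rad, 0 on (as it starts), 1.4 off, clockwise from above. To be left alone.
Mind the look-alikes: they are no part of the job. Leave any yellow look-alike of the part that bears isolator_handle alone.

How it is judged:
On the way:
1. the key is at start: barrel at run and the key at least 0.45 rad beyond it, for 0.4 s (value of joint switch_barrel above 0.55 rad and value of joint start_key above 0.45 rad), for 0.4 s.
At the end, for the whole second after the job is handed in: The key has sprung back from start (less than 0.10 rad beyond the barrel) and the barrel has stayed at run (more than 0.52 rad from off, of 0.70); the isolator's T-handle is within 0.17 rad of where it was (value of joint switch_barrel above 0.52 rad and value of joint start_key below 0.1 rad and value of joint isolator_handle below 0.17 rad); the robot touches nothing.
It fails at once if the isolator's T-handle is turned by more than 0.17 rad (value of joint isolator_handle above 0.17 rad).
It also fails if it takes over 35 s, if anything falls off the work surface, if the arm or the gripper's body presses on something with over 40 N, if the wrist force passes 120 N, or if a joint passes its speed limit or range.

### The arm

A 6-joint arm with a two-finger parallel gripper is mounted at the origin on a cart in front of the work surface, level with it; the furniture and walls round the work are solid. World frame = base frame: x ahead of the robot, y to its left, z up, the work surface at z = 0. Lengths are in m, angles in rad, forces in N, time in s.
With the tool pointing down it reaches from about 0.35 to 0.775 m from the base axis. Payload 5.5 kg.
Tool frame: the origin (TCP) lies between the finger pads; the fingertips stand 19 mm ahead of it and the grasp point (between the pads) is the TCP; z points along the fingers, y is the direction in which the jaws open and shut (so a half turn about z gives the same grasp; the last joint's range is limited). The gripper opens to 85 mm and grips with 20 to 120 N. Pads are 22 mm wide; open, the fingers measure 114 mm over their backs; the gripper's body (76 mm by 85 mm) begins 54 mm behind the grasp point. The pads swing forward as they close: fully open they stand 13 mm farther back than shut.
Start: joints at [-1.362, 0.313, 0.046, 1.304, 0, 1.431], TCP at [0.197, -0.54, 0.25] pointing down, gripper open.
Joint ranges: [-2.76, 2.76], [-0.86, 1.69], [-1.03, 1.26], [-2.2, 2.34], [-1.47, 1.5], [-3.14, 3.14]. Speed limits (rad/s): [2.57, 2.57, 3.14, 3.14, 3.14, 3.14].

### API

Orientations are given as a unit quaternion [w, x, y, z].
In Python, from workcell import get_state, cams, workorder gives the robot as it stands.
- The arm moves only by the tool play_rows, never from a script. Its argument "series" is text: rows parted by semicolons, each of 7 numbers parted by spaces: the opening in per cent of the stroke, from 0 (shut) to 100 (fully open), then the shift along the tool's x, y, z in cm, then the turn, a rotation vector about the tool's x, y, z in degrees. A call has 1 to 12 rows; each row shifts and turns the commanded pose from where the row before left it, along the tool's axes as they then stand; what a row does not reach is not made up. A row lasts 1/8 s, in which the tool goes at most 62.5 mm and 10.7 degrees, less where a joint would pass 70% of its speed; a pose out of reach is approached as far as the arm can. A call with a gripper value outside its range is refused whole. The fingers move at their own pace and stop on an object; "newtons" is the grip in N (left out, the last holds). Time passes only in rows, so rows that do not move let the fingers close. It gives the time, the measured TCP pose, the force and the opening at its end, in the units of the state.
- get_state(): the state, without advancing time (a new reading comes with each control period).
- cams.read_camera(name): name is "side" or "top"; returns the picture (400x640x3 uint8, red, green, blue); there is no depth.
- cams.get_calibration(name): a dict with "fx", "fy", "cx", "cy" (pixels), "distortion" ([k1, k2, p1, p2, k3] as OpenCV has them; the pictures are not rectified), "rvec" (rotation vector, rad) and "tvec" (3), from world to camera coordinates, as OpenCV has them. Camera axes: x right, y down, z forward; pixel columns grow to the right and rows downward; lengths in m; the calibration is good to about 2 mm. A picture is of the moment at which its call begins. get_calibration takes no time and is no camera call.
- workorder.hand_in(): hands the job in, once; it reports no verdict.
The state is a dict: "clock": time; "joint_pos": joint angles; "qvel": joint speeds; "tau": joint torques, N m; "tcp_pos": TCP position; "orientation": TCP orientation; "wrist_force": force on the tool from outside, world axes, zero at the start; "ft_torque": the same for the moment, N m; "finger_gap": finger opening in m.
Only numpy, scipy, OpenCV 4.12 (cv2) and the standard library are available. Lean on these libraries where they do the work, as an engineer would, in place of code of your own. Each camera call takes 0.05 s, during which the arm holds its last target.

## Working session

There is one attempt and no reset: what is moved stays moved. The work goes in short steps, Python scripts to look and compute and a tool call to move; the robot and the scene stay as the last step left them, time stands still between calls to the robot, and variables do not carry over. Pictures are saved under pics/ and viewed, and the job is handed in when it is done.

Besides the shell and the picture viewer there is one more tool, called by a JSON object that holds its "op" and its "data". play_rows: Moves the arm, as the interface text tells. Its arguments: {"type":"object","properties":{"series":{"type":"string"},"newtons":{"type":"number"}},"required":["series"]}

```bash
mkdir -p pics; python3 - <<'E'
from workcell import get_state, cams, workorder
import cv2
for n in("side","top"):
    cv2.imwrite(f"pics/{n}1.png",cams.read_camera(n)[:,:,::-1]); print(cams.get_calibration(n))
print(get_state())
E
```

```text
{'fx': 515.070792263785, 'fy': 515.070792263785, 'cx': 312.9383474278946, 'cy': 194.1081030202852, 'distortion': array([-0.1668418,  0.       ,  0.       ,  0.       ,  0.       ]), 'rvec': array([ 2.19142283, -0.01150917, -0.00578018]), 'tvec': array([-0.44273642,  0.07897718,  1.14419897])}
{'fx': 458.0271877478571, 'fy': 458.0271877478571, 'cx': 312.63729974077825, 'cy': 202.2873761896353, 'distortion': array([0.03726828, 0.        , 0.        , 0.        , 0.        ]), 'rvec': array([ 2.16437793, -2.22524493,  0.01110619]), 'tvec': array([0.0422698 , 0.41706276, 0.9546223 ])}
{'clock': 0.1, 'joint_pos': array([-1.36161095e+00,  3.13953037e-01,  4.50802068e-02,  1.30359644e+00,
        2.56552931e-06,  1.43120671e+00]), 'qvel': array([-0.00013392, -0.00288375,  0.00392114,  0.00068453,  0.0011016 ,
        0.00094134]), 'tau': array([ 2.56462881e-03, -4.81724167e+01,  2.99244297e+01,  1.26828934e-02,
       -1.08741776e-04, -1.13511334e-06]), 'tcp_pos': array([ 0.19641189, -0.53995858,  0.24947717]), 'orientation': array([-8.36007274e-04,  9.84832652e-01,  1.73504894e-01, -2.78194843e-05]), 'wrist_force': array([0.21001484, 0.68651316, 0.64487357]), 'ft_torque': array([-0.02514322,  0.01395899,  0.0024002 ]), 'finger_gap': 0.08536603988601997}
```

View pics/top1.png

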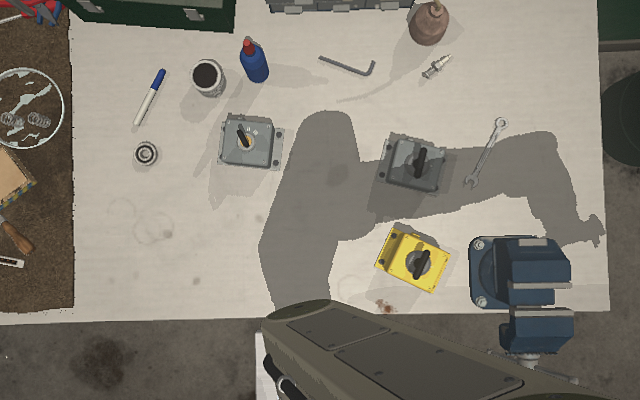

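View pics/side1.png

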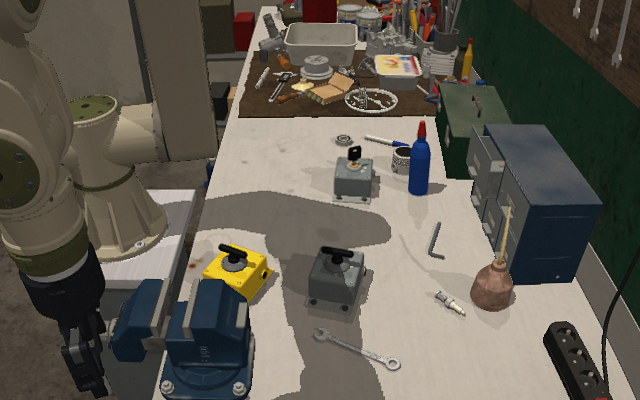

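```bash
python3 - <<'E'
import cv2,numpy as np
t=cv2.imread("pics/top1.png")[100:180,205:295]; s=cv2.imread("pics/side1.png")[135:210,315:395]
t=cv2.resize(t,(400*90//80,400),interpolation=cv2.INTER_CUBIC); s=cv2.resize(s,None,fx=4,fy=4,interpolation=cv2.INTER_CUBIC)
o=np.zeros((400,780,3),np.uint8);o[:,:450]=t;o[:300,455:775]=s
cv2.imwrite("pics/z1.png",o)
E
```

```text
(no output)
```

View pics/z1.png

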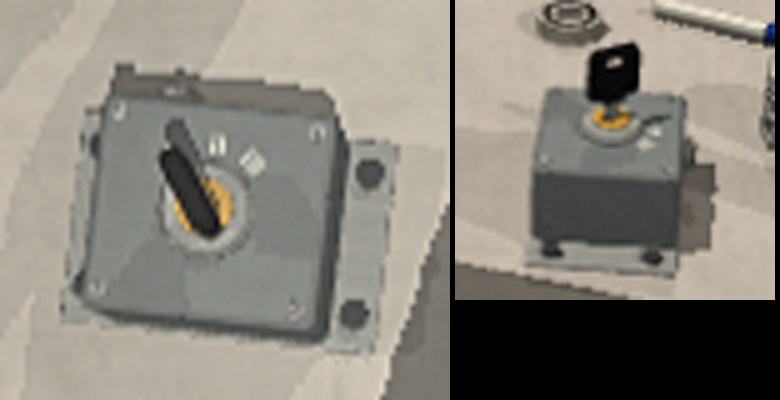

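```bash
cat > h.py <<'E'
import cv2,numpy as np
from workcell import get_state, cams, workorder
from scipy.optimize import minimize
C={n:cams.get_calibration(n) for n in("side","top")}
def proj(n,P):
    c=C[n];K=np.array([[c['fx'],0,c['cx']],[0,c['fy'],c['cy']],[0,0,1.]])
    return cv2.projectPoints(np.array(P,float).reshape(-1,3),c['rvec'],c['tvec'],K,c['distortion'])[0][:,0]
def ray(n,uv,z):
    c=C[n];K=np.array([[c['fx'],0,c['cx']],[0,c['fy'],c['cy']],[0,0,1.]])
    p=cv2.undistortPoints(np.array([[uv]],float),K,c['distortion'])[0,0]
    R=cv2.Rodrigues(c['rvec'])[0];o=-R.T@c['tvec'];d=R.T@np.r_[p,1];return o+d*(z-o[2])/d[2]
def head(x,y,a):  # a = direction of width axis, ccw from +x
    u=np.array([np.cos(a),np.sin(a)]);v=np.array([-u[1],u[0]])
    return [[*(np.array([x,y])+i*.017*u+j*.0045*v),z] for i in(-1,1) for j in(-1,1) for z in(.081,.114)]
def sil(n,p,S=8):
    q=proj(n,head(*p));h=cv2.convexHull(q.astype(np.float32))
    m=np.zeros((400,640),np.uint8);cv2.fillConvexPoly(m,np.round(h*16).astype(np.int32),255,cv2.LINE_AA,4);return m/255.
E
python3 - <<'E'
from h import *
print("lock",ray("top",(246,141.6),.067),ray("side",(354.2,166.2),.067))
print("keytop",ray("top",(238,131),.114),ray("top",(247.4,147),.114))
p,q=ray("top",(238,131),.114),ray("top",(247.4,147),.114)
I={n:cv2.cvtColor(cv2.imread(f"pics/{n}1.png"),cv2.COLOR_BGR2GRAY) for n in("side","top")}
M={}
for n,b in(("top",(125,150,230,255)),("side",(140,165,340,370))):
    m=np.zeros((400,640));s=np.s_[b[0]:b[1],b[2]:b[3]];m[s]=np.clip((65-I[n][s].astype(float))/35,0,1);M[n]=m;print(n,m.sum())
    if n=="top":print(I[n][s][::2])
def cost(v): return sum(((sil(n,v)-M[n])**2).sum() for n in M)
c=(p+q)[:2]/2
best=None
for a in np.radians(np.arange(-90,90,15)):
    r=minimize(cost,[*c,a],method="Nelder-Mead",options=dict(initial_simplex=[[*c,a],[c[0]+.006,c[1],a],[c[0],c[1]+.006,a],[*c,a+.2]]))
    if best is None or r.fun<best.fun:best=r
print(best.x,np.degrees(best.x[2]),best.fun)
for n in M: print(n,((sil(n,best.x)-M[n])**2).sum(), sil(n,best.x).sum())
E
```

```text
lock [0.54003439 0.15805133 0.067     ] [0.54248656 0.14661278 0.067     ]
keytop [0.55248436 0.16491274 0.114     ] [0.52183901 0.14797377 0.114     ]
top 57.65714285714286
[[131 131 130 131 132 133 132 137  77  84  87  83 123 137 135 132 135 133
  133 131 134 133 134 133 134]
 [130 129 129 131 134 135 135 141  78  87  88  88  83 126 137 134 130 160
  154 186 129 131 132 133 133]
 [131 130 130 133 134 137 140 124 155  59  62  88  92  85 126 138 124 230
  152 229 130 133 135 130 127]
 [131 132 132 132 133 137 108  32  46  48  46  36  67  94  83 127 120 115
  121 129 131 134 128 168 205]
 [132 134 135 133 134 137 148  49  45  51  52  46  38  56 112 102 161 148
  129 124 122 128 128 127 183]
 [132 133 135 133 135 134 140 151  37  47  49  52  47  39  55 115  96 158
  150 150 157 144 124 111 117]
 [133 132 134 134 133 133 137 112 160  59  44  52  51  49  41  59 119 155
  168 158 151 152 156 132 103]
 [132 133 133 135 134 135 136  99 179 185  61  44  50  53  50  37  60 100
  151 165 166 129 158 162 125]
 [134 134 134 136 135 137 110 136 171 173 191  63  46  52  53  51  39  54
  101 177 173 147 158 162 135]
 [135 134 136 135 135 137 122 110 178 170 164 177  64  46  49  50  48  38
   46 181 177 140 159 164 137]
 [135 133 132 136 136 125 126  99 150 155 154 138 178  67  43  41  44  38
   25  80 144 160 161 141 131]
 [135 135 136 138 134 135 124 125 122 137 149 155 156 159 144 109  77  72
  122 177 175 168 132 128 110]
 [138 137 133 126 125 125 125 127 124 114 123 120 141 163 165 166 170 167
  165 148 127 124 108 119 139]]
side 145.22857142857143
[0.54155149 0.15783249 0.74209586] 42.51896056449288 127.16720758891792
top 71.99353435491844 137.53333333333333
side 55.17367323399948 213.6
```

```bash
cat > fit.py <<'E'
from h import *
def fit(tag,c=(.541,.157),names=("top","side"),pad=14,thr=75):
    M={}
    for n in names:
        g=cv2.cvtColor(cv2.imread(f"pics/{n}{tag}.png"),cv2.COLOR_BGR2GRAY).astype(float)
        u=proj(n,[[c[0],c[1],.1]])[0].round().astype(int)
        m=np.zeros((400,640));s=np.s_[u[1]-pad:u[1]+pad,u[0]-pad:u[0]+pad];m[s]=np.clip((thr-g[s])/15,0,1);M[n]=m
        k,l,st,_=cv2.connectedComponentsWithStats((m>.3).astype(np.uint8))
        j=1+st[1:,4].argmax();M[n]=m*cv2.dilate((l==j).astype(np.uint8),np.ones((3,3)))
    cost=lambda v:sum(((sil(n,v)-M[n])**2).sum() for n in M)
    best=None
    for a in np.radians(np.arange(-90,90,15)):
        r=minimize(cost,[*c,a],method="Nelder-Mead",options=dict(initial_simplex=[[*c,a],[c[0]+.006,c[1],a],[c[0],c[1]+.006,a],[*c,a+.2]]))
        if best is None or r.fun<best.fun:best=r
    print(names,best.x.round(4),"deg",np.degrees(best.x[2]).round(1),best.fun,[(n,M[n].sum(),sil(n,best.x).sum()) for n in M])
    return best.x,M
E
python3 - <<'E'
from fit import *
for nn in(("top",),("side",),("top","side")): x,M=fit("1",names=nn)
print([ray("side",(354.2,r),.067).round(4) for r in(164,165,166)])
def crop(n):
    im=cv2.imread(f"pics/{n}1.png");h=cv2.convexHull(proj(n,head(*x)).astype(np.float32))
    c=h[:,0].mean(0).astype(int);S=10
    z=cv2.resize(im[c[1]-20:c[1]+20,c[0]-20:c[0]+20],None,fx=S,fy=S,interpolation=cv2.INTER_NEAREST)
    cv2.polylines(z,[np.round((h-(c-20)+.5)*S).astype(int)],True,(0,0,255),1)
    t=np.linspace(0,6.28,60);r=proj(n,np.c_[x[0]+.0195*np.cos(t),x[1]+.0195*np.sin(t),0*t+.067])
    cv2.polylines(z,[np.round((r-(c-20)+.5)*S).astype(int)],True,(0,255,0),1)
    return z
cv2.imwrite("pics/z2.png",np.hstack([crop("top"),crop("side")]))
E
```

```text
('top',) [0.5419 0.1593 0.5507] deg 31.6 39.072648981161095 [('top', np.float64(105.0), np.float64(153.20784313725488))]
('side',) [0.5423 0.1571 0.8788] deg 50.3 35.92222991157247 [('side', np.float64(156.26666666666665), np.float64(196.85882352941175))]
('top', 'side') [0.5429 0.1597 0.5961] deg 34.2 101.40246059207998 [('top', np.float64(105.0), np.float64(149.76078431372548)), ('side', np.float64(156.26666666666665), np.float64(225.90196078431376))]
[array([0.5432, 0.1564, 0.067 ]), array([0.5429, 0.1519, 0.067 ]), array([0.5426, 0.1475, 0.067 ])]
```

View pics/z2.png

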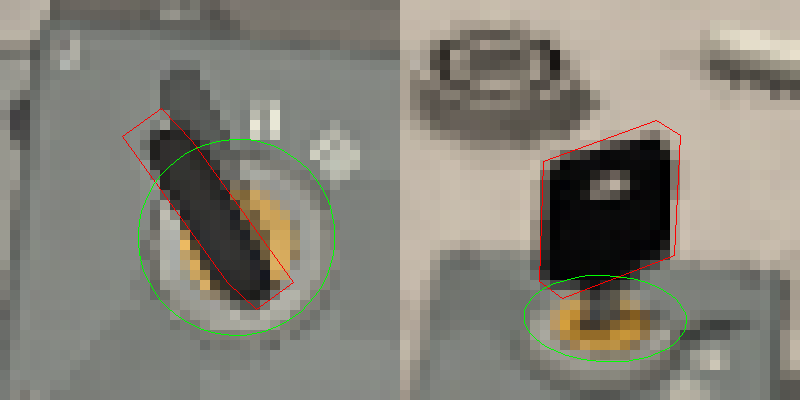

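{"op": "play_rows", "data": {"series": "100 0 0 0 0 0 -10; 100 0 0 0 0 0 0"}}

```text
clock: 0.35
tcp_pos: [0.1965, -0.5401, 0.2498]
orientation: [-0.0, 0.966, 0.258, 0.0]
wrist_force: [-1.0, -0.6, -0.3]
finger_gap: 0.0856
```

```bash
cat > st.py <<'E'
from h import *
s=get_state();R=None
from scipy.spatial.transform import Rotation as Ro
q=s['orientation'];R=Ro.from_quat([q[1],q[2],q[3],q[0]]).as_matrix()
print("t",s['clock'],"tcp",s['tcp_pos'].round(4),"q",s['joint_pos'].round(3),"gap",s['finger_gap'].round(4),"F",s['wrist_force'].round(2),"M",s['ft_torque'].round(3))
yaw=np.degrees(np.arctan2(R[1,0],R[0,0]));print("yaw x",yaw.round(2),"z",R[:,2].round(3))
import sys
if len(sys.argv)>3:
    T=np.array([float(a) for a in sys.argv[1:4]]);print("shift cm",(R.T@(T-s['tcp_pos'])*100).round(2))
E
python3 st.py 0.541 0.158 0.25; python3 -c "
from h import *
print('bottle base',ray('top',(256,80),0),'cap',ray('top',(249,45),.2),ray('side',(419,192),0))"
```

```text
bottle base [0.68233918 0.14438377 0.        ] cap [0.68117309 0.12703546 0.2       ] [0.7031955  0.13204363 0.        ]Traceback (most recent call last):
  File "st.py", line 5, in <module>
    print("t",s['clock'],"tcp",s['tcp_pos'].round(4),"q",s['joint_pos'].round(3),"gap",s['finger_gap'].round(4),"F",s['wrist_force'].round(2),"M",s['ft_torque'].round(3))
                                                                                       ^^^^^^^^^^^^^^^^^^^^^
AttributeError: 'float' object has no attribute 'round'
```

```bash
sed -i "s/s\['finger_gap'\].round(4)/s['finger_gap']/" st.py; python3 st.py 0.541 0.158 0.25
```

```text
t 0.35 tcp [ 0.1965 -0.5401  0.2498] q [-1.362  0.314  0.046  1.304 -0.     1.258] gap 0.08561911478108018 F [-1.05 -0.56 -0.35] M [-0.035  0.035 -0.021]
yaw x 29.88 z [-0.     0.001 -1.   ]
shift cm [ 6.466e+01 -4.337e+01  4.000e-02]
```

{"op": "play_rows", "data": {"series": "100 0 0 -5 0 0 0; 100 0 0 -5 0 0 0; 100 5 -3.35 0 0 0 0; 100 5 -3.35 0 0 0 0; 100 5 -3.35 0 0 0 0; 100 5 -3.35 0 0 0 0; 100 5 -3.35 0 0 0 0; 100 5 -3.35 0 0 0 0; 100 5 -3.35 0 0 0 0; 100 0 0 0 0 0 0"}}

```text
clock: 1.6
tcp_pos: [0.3835, -0.1586, 0.3505]
orientation: [-0.0, 0.965, 0.261, 0.0]
wrist_force: [0.7, -0.0, -0.3]
finger_gap: 0.0851
```

```bash
python3 st.py 0.541 0.158 0.35
```

```text
t 1.6 tcp [ 0.3835 -0.1586  0.3505] q [-5.860e-01 -1.100e-02 -9.600e-02  1.485e+00  1.000e-03  2.027e+00] gap 0.08511843555027832 F [ 0.7  -0.03 -0.27] M [-0.015 -0.022 -0.038]
yaw x 30.25 z [ 0.  0. -1.]
shift cm [ 29.55 -19.41   0.07]
```

{"op": "play_rows", "data": {"series": "100 5 -3.3 0 0 0 0; 100 5 -3.3 0 0 0 0; 100 5 -3.3 0 0 0 0; 100 5 -3.3 0 0 0 0; 100 5 -3.3 0 0 0 0; 100 4.6 -2.9 0 0 0 0; 100 0 0 0 0 0 -10; 100 0 0 0 0 0 -10; 100 0 0 0 0 0 -10; 100 0 0 0 0 0 -10; 100 0 0 0 0 0 -10; 100 0 0 0 0 0 -10"}}

```text
clock: 3.1
tcp_pos: [0.5424, 0.1522, 0.3499]
orientation: [0.0, 0.707, 0.707, -0.0]
wrist_force: [0.5, 0.1, -0.2]
finger_gap: 0.0855
```

{"op": "play_rows", "data": {"series": "100 0 0 0 0 0 -10; 100 0 0 0 0 0 -10; 100 0 0 0 0 0 -10; 100 0 0 0 0 0 -10; 100 0 0 0 0 0 -10; 100 0 0 0 0 0 -10; 100 0 0 0 0 0 -10; 100 0 0 0 0 0 -10; 100 0 0 0 0 0 -10; 100 0 0 0 0 0 -10; 100 0 0 0 0 0 -10; 100 0 0 0 0 0 -10"}}

```text
clock: 4.6
tcp_pos: [0.5424, 0.1522, 0.3499]
orientation: [-0.0, -0.259, 0.966, -0.0]
wrist_force: [-0.1, -0.1, 0.2]
finger_gap: 0.0851
```

```bash
python3 st.py 0.541 0.158 0.15
```

```text
t 4.6 tcp [0.5424 0.1522 0.3499] q [ 0.131  0.287  0.251  1.536 -0.    -0.393] gap 0.08512752861813001 F [-0.11 -0.14  0.22] M [-0.005  0.022  0.023]
yaw x -149.95 z [-0.    -0.001 -1.   ]
shift cm [-0.19  0.58 19.99]
```

{"op": "play_rows", "data": {"series": "100 -0.2 0.6 0 0 0 -2; 100 0 0 5 0 0 0; 100 0 0 5 0 0 0; 100 0 0 5 0 0 0; 100 0 0 3 0 0 0; 60 0 0 3 0 0 0; 40 0 0 2 0 0 0; 40 0 0 2 0 0 0; 40 0 0 0 0 0 0; 40 0 0 0 0 0 0", "newtons": 20}}

```text
clock: 5.85
tcp_pos: [0.5411, 0.1597, 0.1009]
orientation: [0.0, -0.275, 0.962, -0.0]
wrist_force: [0.3, -0.1, 0.1]
finger_gap: 0.0338
```

```bash
python3 st.py 0.541 0.158 0.099; python3 - <<'E'
from h import *
a=cams.read_camera("side")[:,:,::-1]; b=cams.read_camera("top")[:,:,::-1]
cv2.imwrite("pics/side2.png",a);cv2.imwrite("pics/top2.png",b)
z=lambda i,r,c:cv2.resize(i[r:r+80,c:c+80],None,fx=5,fy=5,interpolation=cv2.INTER_CUBIC)
cv2.imwrite("pics/z3.png",np.hstack([z(b,100,205),z(a,110,315)]))
E
```

```text
t 5.85 tcp [0.5411 0.1597 0.1009] q [ 0.145  0.38  -0.238  0.952 -0.    -0.412] gap 0.03382485569589683 F [ 0.25 -0.06  0.13] M [0.03  0.039 0.013]
yaw x -148.12 z [ 0.001 -0.    -1.   ]
shift cm [ 0.1  -0.14  0.19]
```

View pics/z3.png

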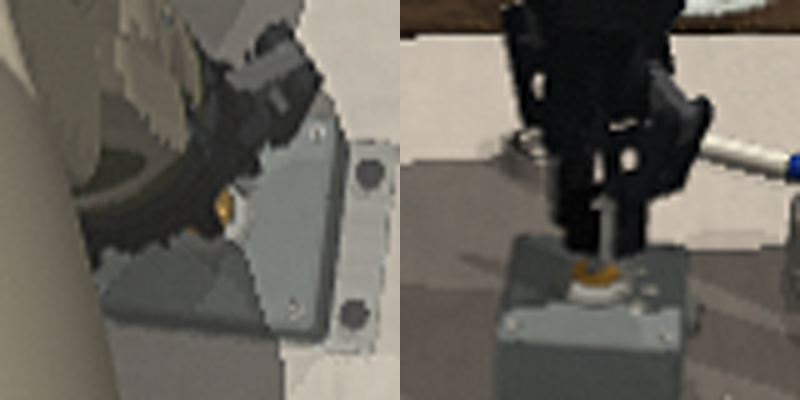

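{"op": "play_rows", "data": {"series": "30 0.05 -0.1 0.2 0 0 0; 20 0 0 0 0 0 0; 12 0 0 0 0 0 0; 5 0 0 0 0 0 0; 0 0 0 0 0 0 0; 0 0 0 0 0 0 0; 0 0 0 0 0 0 0", "newtons": 20}}

```text
clock: 6.82
tcp_pos: [0.5413, 0.1584, 0.0985]
orientation: [0.001, -0.275, 0.961, -0.0]
wrist_force: [2.1, -2.5, 0.6]
finger_gap: 0.0091
```

```bash
python3 st.py 0.541 0.158 0.099
```

```text
t 6.825 tcp [0.5413 0.1584 0.0985] q [ 0.143  0.382 -0.242  0.946 -0.001 -0.415] gap 0.009112852722090134 F [ 2.08 -2.51  0.61] M [-0.514 -0.617 -0.305]
yaw x -148.04 z [ 0.001 -0.    -1.   ]
shift cm [ 0.05 -0.02 -0.05]
```

{"op": "play_rows", "data": {"series": "0 0 0 0 0 0 0; 0 0 0 0 0 0 5; 0 0 0 0 0 0 5; 0 0 0 0 0 0 5; 0 0 0 0 0 0 5; 0 0 0 0 0 0 5; 0 0 0 0 0 0 5; 0 0 0 0 0 0 5; 0 0 0 0 0 0 0", "newtons": 60}}

```text
clock: 7.95
tcp_pos: [0.5415, 0.1586, 0.0986]
orientation: [0.001, 0.026, 1.0, -0.0]
wrist_force: [3.7, -2.6, 1.0]
finger_gap: 0.0081
```

```bash
python3 st.py 0.541 0.158 0.099
```

```text
t 7.95 tcp [0.5415 0.1586 0.0986] q [ 0.143  0.382 -0.242  0.945 -0.     0.194] gap 0.008134803105168007 F [ 3.72 -2.56  1.05] M [-0.593 -0.869 -0.083]
yaw x 177.06 z [ 0.002 -0.    -1.   ]
shift cm [ 0.04 -0.06 -0.04]
```

{"op": "play_rows", "data": {"series": "0 0 0 0 0 0 5; 0 0 0 0 0 0 5; 0 0 0 0 0 0 5; 0 0 0 0 0 0 5; 0 0 0 0 0 0 5; 0 0 0 0 0 0 5; 0 0 0 0 0 0 0"}}

```text
clock: 8.82
tcp_pos: [0.5415, 0.1587, 0.0986]
orientation: [0.001, 0.283, 0.959, 0.0]
wrist_force: [4.9, -2.2, 1.8]
finger_gap: 0.008
```

```bash
python3 st.py 0.541 0.158 0.099
```

```text
t 8.825 tcp [0.5415 0.1587 0.0986] q [ 0.143  0.382 -0.242  0.945 -0.     0.716] gap 0.00803588313745921 F [ 4.87 -2.19  1.75] M [-0.558 -0.877  0.154]
yaw x 147.14 z [ 0.002 -0.    -1.   ]
shift cm [ 0.   -0.09 -0.04]
```

{"op": "play_rows", "data": {"series": "0 0 0 0 0 0 3; 0 0 0 0 0 0 2; 0 0 0 0 0 0 0"}}

```text
clock: 9.2
tcp_pos: [0.5415, 0.1587, 0.0986]
orientation: [0.001, 0.324, 0.946, 0.0]
wrist_force: [4.9, -2.4, 2.7]
finger_gap: 0.0085
```

```bash
python3 st.py 0.541 0.158 0.099;python3 - <<'E'
from h import *
a=cams.read_camera("side")[:,:,::-1]
z=lambda i,r,c:cv2.resize(i[r:r+80,c:c+80],None,fx=7,fy=7,interpolation=cv2.INTER_CUBIC)
cv2.imwrite("pics/z4.png",z(a,110,315))
E
```

```text
t 9.2 tcp [0.5415 0.1587 0.0986] q [ 0.143  0.382 -0.242  0.945 -0.     0.803] gap 0.0084539352054615 F [ 4.89 -2.42  2.67] M [-0.564 -0.906  0.144]
yaw x 142.17 z [ 0.002 -0.    -1.   ]
shift cm [-0.   -0.09 -0.04]
```

View pics/z4.png

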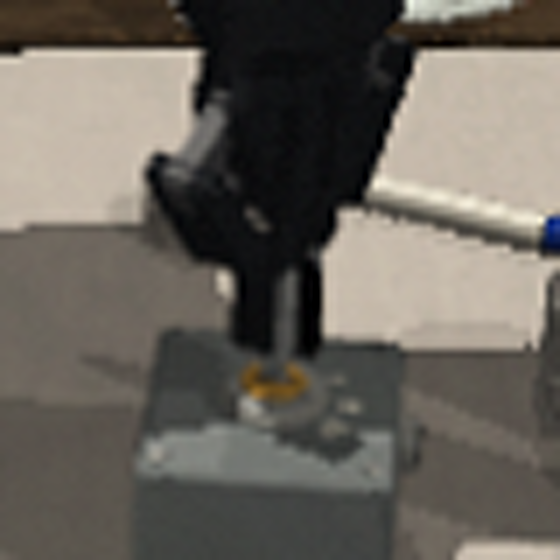

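{"op": "play_rows", "data": {"series": "0 0 0 0 0 0 0; 0 0 0 0 0 0 2; 0 0 0 0 0 0 2; 0 0 0 0 0 0 0; 0 0 0 0 0 0 0", "newtons": 90}}

```text
clock: 9.88
tcp_pos: [0.5415, 0.1587, 0.0987]
orientation: [0.001, 0.357, 0.934, 0.0]
wrist_force: [4.7, -2.6, 2.4]
finger_gap: 0.0078
```

```bash
python3 st.py 0.541 0.158 0.099
```

```text
t 9.875 tcp [0.5415 0.1587 0.0987] q [ 0.143  0.381 -0.242  0.945 -0.     0.873] gap 0.007757363031700732 F [ 4.67 -2.59  2.41] M [-0.592 -0.887  0.196]
yaw x 138.16 z [ 0.002 -0.    -1.   ]
shift cm [-0.01 -0.09 -0.03]
```

{"op": "play_rows", "data": {"series": "0 0 0 0 0 0 2; 0 0 0 0 0 0 2; 0 0 0 0 0 0 0"}}

```text
clock: 10.25
tcp_pos: [0.5415, 0.1588, 0.0987]
orientation: [0.001, 0.389, 0.921, 0.0]
wrist_force: [5.0, -3.1, 2.6]
finger_gap: 0.0079
```

```bash
python3 st.py
```

```text
t 10.25 tcp [0.5415 0.1588 0.0987] q [ 0.143  0.381 -0.242  0.945 -0.     0.943] gap 0.007879657832473094 F [ 5.04 -3.09  2.57] M [-0.526 -0.951  0.304]
yaw x 134.17 z [ 0.002 -0.    -1.   ]
```

{"op": "play_rows", "data": {"series": "0 0 0 0 0 0 0; 0 0 0 0 0 0 0; 0 0 0 0 0 0 0; 0 0 0 0 0 0 0; 0 0 0 0 0 0 0; 0 0 0 0 0 0 0; 0 0 0 0 0 0 -7; 0 0 0 0 0 0 -7; 0 0 0 0 0 0 -7; 0 0 0 0 0 0 -7; 0 0 0 0 0 0 0"}}

```text
clock: 11.62
tcp_pos: [0.5415, 0.1587, 0.0987]
orientation: [0.001, 0.155, 0.988, 0.0]
wrist_force: [4.7, -3.8, 2.3]
finger_gap: 0.0077
```

```bash
python3 st.py
```

```text
t 11.625 tcp [0.5415 0.1587 0.0987] q [ 0.143  0.381 -0.242  0.946 -0.     0.453] gap 0.00768911470218851 F [ 4.7  -3.76  2.3 ] M [-0.536 -0.912  0.174]
yaw x 162.21 z [ 0.002 -0.    -1.   ]
```

{"op": "play_rows", "data": {"series": "10 0 0 0 0 0 0; 20 0 0 0 0 0 0; 40 0 0 0 0 0 0; 60 0 0 0 0 0 0; 70 0 0 0 0 0 0; 70 0 0 0 0 0 0; 70 0 0 -2 0 0 0; 70 0 0 -4 0 0 0; 70 0 0 -5 0 0 0; 70 0 0 -5 0 0 0; 70 0 0 -4 0 0 0; 70 0 0 0 0 0 0"}}

```text
clock: 13.12
tcp_pos: [0.5424, 0.1589, 0.3022]
orientation: [0.003, 0.157, 0.988, 0.001]
wrist_force: [0.8, 0.8, -1.1]
finger_gap: 0.0599
```

{"op": "play_rows", "data": {"series": "70 -4 4 -2 0 0 0; 70 -4 4 0 0 0 0; 70 -4 4 0 0 0 0; 70 -4 4 0 0 0 0; 70 0 0 0 0 0 0"}}

```text
clock: 13.75
tcp_pos: [0.7282, 0.2524, 0.3125]
orientation: [-0.002, 0.156, 0.988, -0.001]
wrist_force: [0.1, -0.4, -0.8]
finger_gap: 0.06
```

```bash
python3 st.py;python3 - <<'E'
from h import *
b=cams.read_camera("top")[:,:,::-1];a=cams.read_camera("side")[:,:,::-1]
cv2.imwrite("pics/top5.png",b);cv2.imwrite("pics/side5.png",a)
z=lambda i,r,c:cv2.resize(i[r:r+80,c:c+80],None,fx=5,fy=5,interpolation=cv2.INTER_CUBIC)
cv2.imwrite("pics/z5.png",np.hstack([z(b,100,205),z(a,125,315)]))
E
```

```text
t 13.75 tcp [0.7282 0.2524 0.3125] q [0.23  0.837 1.082 1.822 0.    0.543] gap 0.05999125628063927 F [ 0.08 -0.36 -0.79] M [-0.008  0.003  0.006]
yaw x 162.02 z [-0.005 -0.001 -1.   ]
```

View pics/z5.png

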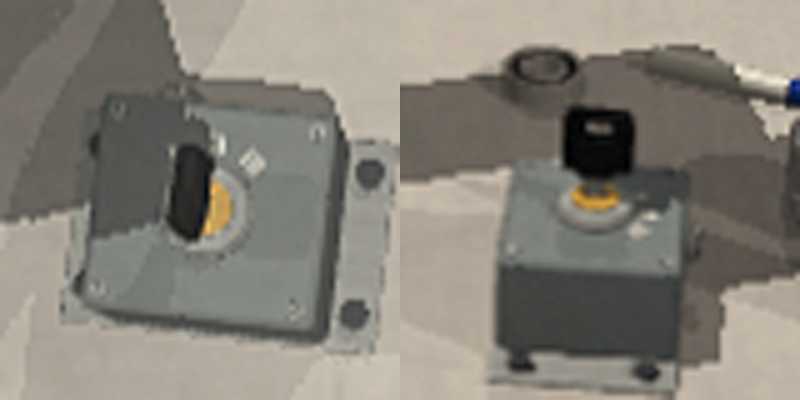

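View pics/top5.png

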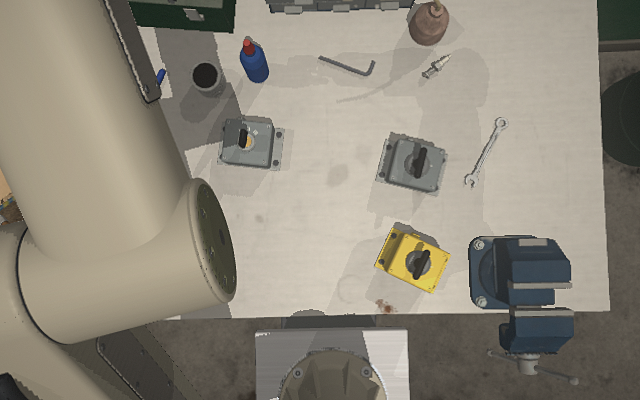

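```bash
python3 - <<'E'
from fit import *
for t in "15":
  for thr in (62,75):
    x,M=fit(t,names=("top",),thr=thr)
    m=M["top"];ys,xs=np.nonzero(m>.5);P=np.c_[xs,ys].astype(np.float32)
    print(t,cv2.fitLine(P,cv2.DIST_L2,0,.01,.01).ravel()[:2], len(P))
E
```

```text
('top',) [0.5401 0.158  0.5863] deg 33.6 48.86898885044215 [('top', np.float64(85.60000000000001), np.float64(150.09411764705882))]
1 [0.49591726 0.86836976] 93
('top',) [0.5419 0.1593 0.5507] deg 31.6 39.072648981161095 [('top', np.float64(105.0), np.float64(153.20784313725488))]
1 [0.46374983 0.8859662 ] 107
('top',) [ 0.5416  0.1594 -0.0798] deg -4.6 49.57191849288735 [('top', np.float64(124.93333333333334), np.float64(188.82352941176472))]
5 [ 0.1109138 -0.99383  ] 128
('top',) [ 0.5416  0.1593 -0.0862] deg -4.9 45.195278738946556 [('top', np.float64(131.0), np.float64(188.4470588235294))]
5 [ 0.09007931 -0.9959346 ] 131
```

```bash
python3 -c "
from workcell import workorder
print(workorder.hand_in())"
```

```text
the job is handed in; nothing more can be done
None
```

I turned the ignition key to start, held it there about 1.4 s, and let it spring back to run. I then moved the arm clear and handed the job in; hand-in reports no verdict.

- **Turn to start:** I gripped the key across its flat head and turned the gripper 78° clockwise. Off to start is 74.5°, and the wrist moment rose sharply over the last 4°, as it should at the stop. The joint angles can't be read directly, so reaching start rests on the gripper's turn and that rise.
- **Release:** I brought the key most of the way back still gripped, opened the fingers slightly beyond run, and let the spring do the rest.
- **Final key angle:** in the top picture the key's direction went from about 32° before to −5° after. That is about 37°, or 0.65 rad, which fits run (0.70 rad, limit 0.52) with the key sprung back. Two different image thresholds gave turns of 36.5° and 38.2°. The fitted outline is coarse because the key's rounded corners don't match the plain box I fitted, so allow a few degrees.
- **Isolator:** the arm never went near the isolator box or the yellow look-alike, and the isolator handle looks unmoved in the last top picture.
- **Arm at the end:** the wrist force was under 1 N, so the robot was touching nothing. The clock read 13.75 s before the last two pictures.

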